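# Start the plaster-setting timers in pouring order

### The arm

A 6-joint arm with a two-finger parallel gripper is mounted at the origin on the work surface. World frame = base frame: x ahead of the robot, y to its left, z up, the work surface at z = 0. Lengths are in mm, angles in rad, forces in N, time in s.
With the tool pointing down it reaches from about 350 to 875 mm from the base axis. Payload 4.2 kg.
Tool frame: the origin (TCP) lies midway between the tips of the shut fingers; the grasp point (between the pads) lies 19 mm behind it; z points along the fingers, y is the direction in which the jaws open and shut (so a half turn about z gives the same grasp; the last joint's range is limited). The gripper opens to 85 mm and grips with 20 to 120 N. Pads are 22 mm wide; open, the fingers measure 114 mm over their backs; the gripper's body (76 mm by 85 mm) begins 54 mm behind the grasp point. The pads swing forward as they close: fully open they stand 13 mm farther back than shut.
Start: joints at [-1.066, 0.385, 0.008, 0, -1.194, -0.259], TCP at [152.1, -606.189, 231.312] pointing down, gripper open.
Joint ranges: [-3.14, 3.14], [-1.21, 2.06], [-1.07, 1.41], [-3.16, 2.05], [-2.99, -0.16], [-3.1, 3.1]. Speed limits (rad/s): [2.79, 2.79, 3.14, 3.14, 3.14, 3.14].

### API

Orientations are given as a unit quaternion [x, y, z, w].
In Python, from bench import arm, eyes, nets gives the robot as it stands.
- The arm moves only by the tool jog_arm, never from a script. Its argument "rows" is a list of rows, each a list of 3 entries, a list of its own where there are three numbers: the shift along the tool's x, y, z in cm, then the turn, a rotation vector about the tool's x, y, z in degrees, then the finger opening in cm, from 0 to 8.54. In form: [[[x, y, z], [ax, ay, az], jaw], ...]. A call has 1 to 10 rows; each row shifts and turns the commanded pose from where the row before left it, along the tool's axes as they then stand; what a row does not reach is not made up. A row lasts 1/8 s, in which the tool goes at most 62.5 mm and 10.7 degrees, less where a joint would pass 70% of its speed; a pose out of reach is approached as far as the arm can. A call with a gripper value outside its range is refused whole. The fingers move at their own pace and stop on an object; the grip force is fixed at half the most. Time passes only in rows, so rows that do not move let the fingers close. It gives the time, the measured TCP pose, the force and the opening at its end, in the units of the state.
- arm.read_state(): the state, without advancing time (a new reading comes with each control period).
- eyes.get_image(name): name is "scene" or "top" or "wrist"; returns the picture (384x512x3 uint8, red, green, blue); there is no depth.
- eyes.camera_model(name): a dict with "K" (3x3 intrinsics, pixels), "rvec" (rotation vector, rad) and "tvec" (3), from world to camera coordinates, as OpenCV has them. Camera axes: x right, y down, z forward; pixel columns grow to the right and rows downward; lengths in mm; the calibration is good to about 2 mm. A picture is of the moment at which its call begins: read the wrist's pose just before it. camera_model takes no time and is no camera call; for the wrist camera it gives the pose at the moment of the call.
- arm.job_done(): hands the job in, once; it reports no verdict.
Trained networks look in the newest picture that a camera, given by its name, has taken for a name from the list of things; names that differ only in an ending like _2 or _b are one class to them, and where a whole thing is asked for, a point or a joint stands for the part that bears it (a point fixed in the world has none). Each returns a list of dicts, best first, with "conf" (0 to 1); they miss things now and then, are a little off and sometimes report something else, mostly with a low value. They report only what shows in the picture. A call takes as long as a camera call. They do not tell look-alikes from the thing itself.
- nets.boxes_of(camera, name): "position" ([column, row] as shares, 0 to 1, of the picture: columns of its width, rows of its height, amid what is visible of it).
The state is a dict: "clock": time; "joints": joint angles; "joint_vel": joint speeds; "joint_efforts": joint torques, N m; "position": TCP position; "ee_rot": TCP orientation; "contact_force": force on the tool from outside, world axes, zero at the start; "wrist_torque": the same for the moment, N m; "gripper_width": finger opening in mm.
Only numpy, scipy, OpenCV 4.12 (cv2) and the standard library are available. Lean on these libraries where they do the work, as an engineer would, in place of code of your own. Each camera call takes 0.05 s, during which the arm holds its last target.

### The job

The plaster casts were poured one after another, so start their setting timers in that order: with closed fingertips, lightly push the plunger on top of the round timer fully down, then that of the square timer, then that of the three-cornered timer. Leave the long timer's plunger up, do not grip, lift, tip or shift any timer, leave everything else on the table alone, and finish clear of it all.

Things in the scene. Friction and masses are not known exactly. Their poses are not given: they have to be found in the camera images.
- round_timer: ROUND timer: housing a plain disc 80 mm across, 40 mm high, grey plastic, loose on the table, about 250 g, with a white plunger (25 mm diameter) standing 22 mm out of the middle of its top. Origin at the centre of its underside, z up. The four timers have the same colour and the same plunger and swap places; only the housing's shape differs.
- round_top (a point): Listed point: centre of the top face of the white plunger (moves down with it), on the housing's vertical centre line. 62 mm above the table when up, 49 mm when fully down and let go; the cap is sprung and gives 1 mm per 2 N while pressed.
- round_plunger (a joint): Plunger travel of the round timer, m: 0 up, 0.013 fully down against a stop. Friction holds it wherever it is left; moving it down takes 3 N rising to about 4.5 N at the stop; over 20 N would harm the timer. It starts within 2 mm of up.
- square_timer: SQUARE timer: housing 68 x 68 mm, 40 mm high, grey plastic, loose on the table, about 250 g, with a white plunger (25 mm diameter) standing 22 mm out of the middle of its top. Origin at the centre of its underside, z up. The four timers have the same colour and the same plunger and swap places; only the housing's shape differs.
- square_top (a point): Listed point: centre of the top face of the white plunger (moves down with it), on the housing's vertical centre line. 62 mm above the table when up, 49 mm when fully down and let go; the cap is sprung and gives 1 mm per 2 N while pressed.
- square_plunger (a joint): Plunger travel of the square timer, m: 0 up, 0.013 fully down against a stop. Friction holds it wherever it is left; moving it down takes 3 N rising to about 4.5 N at the stop; over 20 N would harm the timer. It starts within 2 mm of up.
- tri_timer: THREE-CORNERED timer: housing a rounded triangle, corners 48 mm from its centre, 40 mm high, grey plastic, loose on the table, about 250 g, with a white plunger (25 mm diameter) standing 22 mm out of the middle of its top. Origin at the centre of its underside, z up. The four timers have the same colour and the same plunger and swap places; only the housing's shape differs.
- tri_top (a point): Listed point: centre of the top face of the white plunger (moves down with it), on the housing's vertical centre line. 62 mm above the table when up, 49 mm when fully down and let go; the cap is sprung and gives 1 mm per 2 N while pressed.
- tri_plunger (a joint): Plunger travel of the three-cornered timer, m: 0 up, 0.013 fully down against a stop. Friction holds it wherever it is left; moving it down takes 3 N rising to about 4.5 N at the stop; over 20 N would harm the timer. It starts within 2 mm of up.
- bar_timer: LONG timer (not to be used): housing an oblong 94 x 42 mm, long side along its y, 40 mm high, grey plastic, loose on the table, about 250 g, with a white plunger (25 mm diameter) standing 22 mm out of the middle of its top. Origin at the centre of its underside, z up. The four timers have the same colour and the same plunger and swap places; only the housing's shape differs.
- bar_top (a point): Listed point: centre of the top face of the white plunger (moves down with it), on the housing's vertical centre line. 62 mm above the table when up, 49 mm when fully down and let go; the cap is sprung and gives 1 mm per 2 N while pressed.
- bar_plunger (a joint): Plunger travel of the long timer, m: 0 up, 0.013 fully down against a stop. Friction holds it wherever it is left; moving it down takes 3 N rising to about 4.5 N at the stop; over 20 N would harm the timer. It starts within 2 mm of up.
- bowl_a: White ceramic bowl, 110 mm across, 50 mm high; loose bystander, to be left alone. Origin at its underside.
- bowl_b: White plastic bowl, 100 mm across, 46 mm high; loose bystander, to be left alone. Origin at its underside.
- cup: Steel cup, 60 mm across, 85 mm high; loose bystander, to be left alone. Origin at its underside.
- sanding_block: Cork sanding block lying flat, 75 x 38 x 22 mm (long side along its x); loose bystander, to be left alone. Origin at its underside.
- spatula: Spatula with wooden handle lying flat along its x, 200 mm long; loose bystander, to be left alone. Origin at its underside.
Not all that is in view belongs to the job. Leave any blue look-alike of the tri_timer alone. Leave any pink look-alike of the round_timer alone.

How it is judged:
By the outcome, as a careful person would: the job done as asked, in the order asked, and still so for the second after the job is handed in, with the robot touching nothing.
It also fails if it takes over 54 s, if anything falls off the work surface, if the arm or the gripper's body presses on something with over 40 N, if the wrist force passes 120 N, or if a joint passes its speed limit or range.

## Working session

There is one attempt and no reset: what is moved stays moved. The work goes in short steps, Python scripts to look and compute and a tool call to move; the robot and the scene stay as the last step left them, time stands still between calls to the robot, and variables do not carry over. Pictures are saved under pics/ and viewed, and the job is handed in when it is done.

Besides the shell and the picture viewer there is one more tool, called after ">>>" as name([rows], argument=value, ...), one row to a line, values as JSON. jog_arm: Moves the arm, as the interface text tells. Its arguments: {"type":"object","properties":{"rows":{"type":"array","items":{"type":"array"}}},"required":["rows"]}

```bash
mkdir -p pics; ls
cat > h.py <<'E'
import numpy as np, cv2
from bench import arm, eyes, nets
def snap(c,fn):
    im=eyes.get_image(c); cv2.imwrite('pics/'+fn,cv2.cvtColor(im,cv2.COLOR_RGB2BGR)); return im
def ray(c,px,z,m=None):
    m=m or eyes.camera_model(c); K=np.array(m['K'],float);R,_=cv2.Rodrigues(np.array(m['rvec'],float));t=np.array(m['tvec'],float).ravel()
    d=R.T@(np.linalg.inv(K)@np.array([px[0],px[1],1.]));o=-R.T@t
    return o+d*(z-o[2])/d[2]
def proj(c,P,m=None):
    m=m or eyes.camera_model(c)
    return cv2.projectPoints(np.array(P,float).reshape(-1,3),np.array(m['rvec'],float),np.array(m['tvec'],float),np.array(m['K'],float),None)[0].reshape(-1,2)
E
python3 - <<'E'
from h import *
print(arm.read_state())
snap('top','top0.png');
for n in ['round_timer','square_timer','tri_timer','bar_timer','round_top']:
    for d in nets.boxes_of('top',n):
        p=np.array(d['position'])*[512,384]; print(n,p.round(1),round(d['conf'],2),ray('top',p,62 if 'top' in n else 40).round(0))
snap('scene','scene0.png')
E
```

```text
pics
{'clock': 0.0, 'joints': array([-1.06642583e+00,  3.85546362e-01,  6.61201612e-03, -4.94552178e-04,
       -1.19399736e+00, -2.58592387e-01]), 'joint_vel': array([ 1.18265749e-03,  2.29962322e-03, -1.73122544e-03, -4.01143692e-04,
       -4.23542037e-05, -8.99508340e-04]), 'joint_efforts': array([-2.58975870e-04, -3.92289162e+01,  1.88401669e+01,  4.18628186e+00,
       -4.50529173e-03,  8.18956039e-06]), 'position': array([ 151.93690578, -605.64250384,  230.22299384]), 'ee_rot': array([-1.22489369e-01,  9.92469225e-01,  1.07650443e-03, -1.84186833e-04]), 'contact_force': array([-0.27969764, -0.66788382, -0.51115552]), 'wrist_torque': array([ 0.00138342, -0.03248493,  0.00012491]), 'gripper_width': 85.58953979544455}
round_timer [202.2 164.5] 0.97 [595. 110.  40.]
round_timer [208.1 214.1] 0.94 [477.  91.  40.]
round_timer [375.5 232.4] 0.51 [ 444. -301.   40.]
square_timer [112.1 230.6] 0.69 [434. 314.  40.]
square_timer [277.  212.2] 0.68 [486. -70.  40.]
square_timer [230.4 117.6] 0.31 [711.  46.  40.]
tri_timer [271.3 267.4] 0.9 [358. -59.  40.]
tri_timer [277.6 215.9] 0.72 [477. -72.  40.]
tri_timer [275.9 212.5] 0.15 [485. -68.  40.]
bar_timer [374.8 231.6] 0.62 [ 446. -299.   40.]
round_top [373.4 149.7] 0.69 [ 636. -291.   62.]
round_top [204.8 217.9] 0.57 [468.  96.  62.]
```

View pics/top0.png

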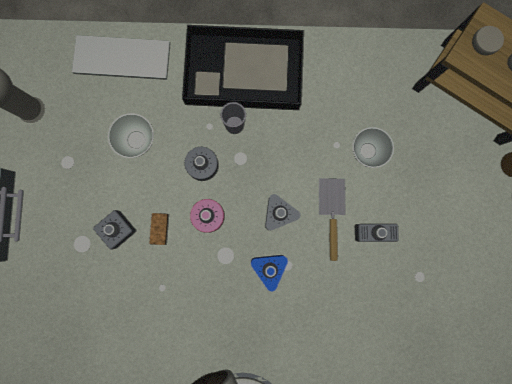

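View pics/scene0.png

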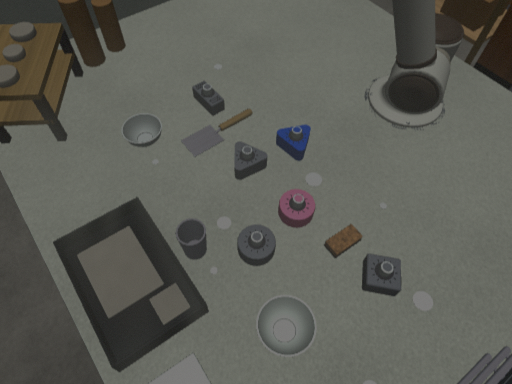

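The top view shows the grey round timer's plunger at about (200,161), the square at (109,230), the tri at (281,213) and the bar at (382,233). The pink (207,215) and blue (270,271) timers are decoys. I'll zoom in to refine these positions and cross-check them with the scene camera.

Run:
```python
from h import *
t=cv2.imread('pics/top0.png');s=cv2.imread('pics/scene0.png')
T=[(200,161),(109,230),(281,213)];S=[(256,239),(387,269),(246,153)]
rows=[]
for im,L in((t,T),(s,S)):
    r=[]
    for (x,y) in L:
        c=im[y-22:y+22,x-22:x+22]; c=cv2.resize(c,None,fx=6,fy=6,interpolation=cv2.INTER_NEAREST)
        for k in range(0,44,4): cv2.putText(c,str(x-22+k) if k%8==0 else '',(k*6,8),0,.3,(0,255,255)); cv2.putText(c,str(y-22+k) if k%8==0 else '',(0,k*6+6),0,.3,(0,255,0))
        r.append(c)
    rows.append(np.hstack(r))
cv2.imwrite('pics/z0.png',np.vstack(rows))
for a,b in zip(T,S): print(ray('top',a,62).round(1),ray('scene',b,62).round(1))
```

```text
[599.3 112.   62. ] [608.  118.9  62. ]
[435.1 312.9  62. ] [443.9 317.9  62. ]
[483.2 -77.7  62. ] [495.8 -68.3  62. ]
```

View pics/z0.png

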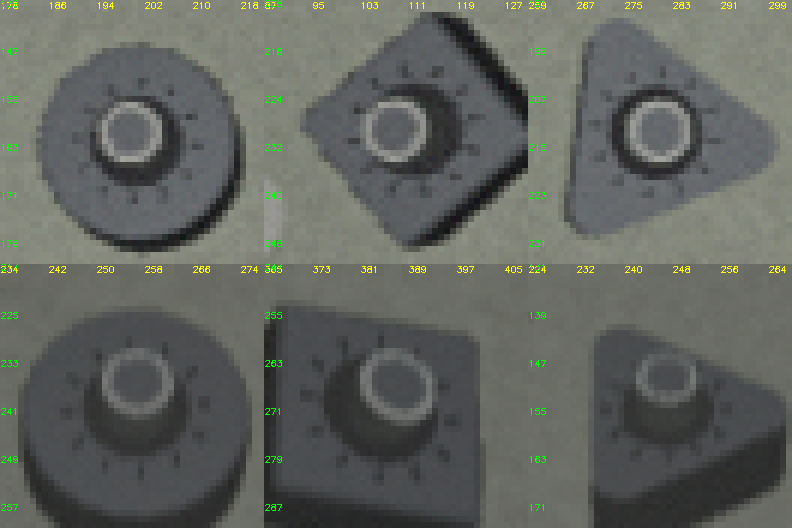

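Run:
```python
from h import *
T=[(199,160.3),(108.2,229.3),(280.5,212.3)];S=[(256.3,236.2),(386.5,266.5),(246.3,149.3)]
def o(c,z,p): return
for a,b in zip(T,S):
    print(ray('top',a,62).round(1),ray('scene',b,62).round(1))
    def PM(c):
        m=eyes.camera_model(c);R,_=cv2.Rodrigues(np.array(m['rvec'],float));return np.array(m['K'])@np.c_[R,np.array(m['tvec']).ravel()]
    X=cv2.triangulatePoints(PM('top'),PM('scene'),np.array(a,float),np.array(b,float)).ravel();print('  tri',(X[:3]/X[3]).round(1))
for c in('top','scene','wrist'):
    m=eyes.camera_model(c);R,_=cv2.Rodrigues(np.array(m['rvec'],float));print(c,(-R.T@np.array(m['tvec']).ravel()).round(),np.array(m['K'])[0,0],R[2].round(2))
from scipy.spatial.transform import Rotation as Ro
print(Ro.from_quat(arm.read_state()['ee_rot']).as_matrix().round(3))
```

```text
[600.8 114.4  62. ] [603.8 114.3  62. ]
  tri [602.2 114.   59.2]
[436.7 314.9  62. ] [440.8 313.8  62. ]
  tri [437.9 314.6  59.1]
[484.8 -76.6  62. ] [488.8 -76.6  62. ]
  tri [486.1 -78.   58.3]
top [444.  -5. 904.] 367.838910681292 [ 0.11  0.   -0.99]
scene [826. 383. 773.] 392.48692113592335 [-0.33 -0.43 -0.84]
wrist [  76. -625.  372.] 303.542476321153 [ 0.3   0.08 -0.95]
[[-0.97  -0.243 -0.   ]
 [-0.243  0.97   0.   ]
 [ 0.     0.    -1.   ]]
```

>>> jog_arm([
  [[-3.6, 3.5, 0], [0, 0, 0], 0],
  [[-3.6, 3.5, 0], [0, 0, 0], 0],
  [[-3.6, 3.5, 0], [0, 0, 0], 0],
  [[-3.6, 3.5, 0], [0, 0, 0], 0],
  [[-3.6, 3.5, 0], [0, 0, 0], 0],
  [[-3.6, 3.5, 0], [0, 0, 0], 0],
  [[-3.6, 3.5, 0], [0, 0, 0], 0],
  [[-3.6, 3.5, 0], [0, 0, 0], 0],
  [[-3.6, 3.5, 0], [0, 0, 0], 0],
  [[-3.6, 3.5, 0], [0, 0, 0], 0],
])

```text
clock: 1.6
position: [416.8, -177.6, 231.7]
ee_rot: [-0.123, 0.992, -0.0, 0.0]
contact_force: [0.7, -0.3, 0.2]
gripper_width: 0.0
```

```bash
cat >> h.py <<'E'
from scipy.spatial.transform import Rotation as Ro
def go(P):
    s=arm.read_state(); R=Ro.from_quat(s['ee_rot']).as_matrix()
    print('t',round(s['clock'],2),'pos',s['position'].round(1),'F',s['contact_force'].round(2),'w',round(s['gripper_width'],1),'z_tool',R[:,2].round(3),'vel',np.abs(s['joint_vel']).max().round(3))
    print('delta tool cm',(R.T@(np.array(P,float)-s['position'])/10).round(2))
E
python3 -c "
from h import *
go([602,114.3,170])"
```

```text
t 1.6 pos [ 416.8 -177.6  231.7] F [ 0.69 -0.3   0.16] w 0.0 z_tool [ 0.001 -0.    -1.   ] vel 0.853
delta tool cm [-25.07  23.8    6.18]
```

>>> jog_arm([
  [[-3.6, 3.4, 0.6], [0, 0, 0], 0],
  [[-3.6, 3.4, 0.6], [0, 0, 0], 0],
  [[-3.6, 3.4, 0.6], [0, 0, 0], 0],
  [[-3.6, 3.4, 0.6], [0, 0, 0], 0],
  [[-3.6, 3.4, 0.6], [0, 0, 0], 0],
  [[-3.6, 3.4, 0.6], [0, 0, 0], 0],
  [[-3.47, 3.4, 0.6], [0, 0, 0], 0],
  [[0, 0, 0], [0, 0, 0], 0],
  [[0, 0, 0], [0, 0, 0], 0],
])

```text
clock: 2.72
position: [601.0, 112.6, 189.0]
ee_rot: [-0.123, 0.992, -0.0, -0.0]
contact_force: [0.1, 0.3, 0.6]
gripper_width: -0.2
```

Run:
```python
from h import *
go([602,114.3,75])
m=eyes.camera_model('wrist')
im=snap('wrist','w0.png'); print(proj('wrist',[[602,114.3,62],[438.5,314.5,62],[486.5,-77,62]],m))
for n in ['round_timer','round_top']:
    for d in nets.boxes_of('wrist',n):
        p=np.array(d['position'])*[512,384]; print(n,p.round(1),round(d['conf'],2),ray('wrist',p,62 if 'top' in n else 40,m).round(1))
```

```text
t 2.73 pos [601.  112.6 189. ] F [0.12 0.32 0.62] w -0.2 z_tool [-0.001 -0.    -1.   ] vel 0.021
delta tool cm [-0.15  0.14 11.4 ]
[[255.4326022  188.6942936 ]
 [544.08219577  59.08733742]
 [ 48.98375541 -11.1256093 ]]
round_timer [270.  39.] 0.84 [474.9  95.2  40. ]
round_timer [255.9 174.4] 0.8 [594.  112.8  40. ]
round_top [255.1 183.7] 0.72 [597.5 112.8  62. ]
round_top [268.1  36.9] 0.62 [477.5  93.2  62. ]
```

View pics/w0.png

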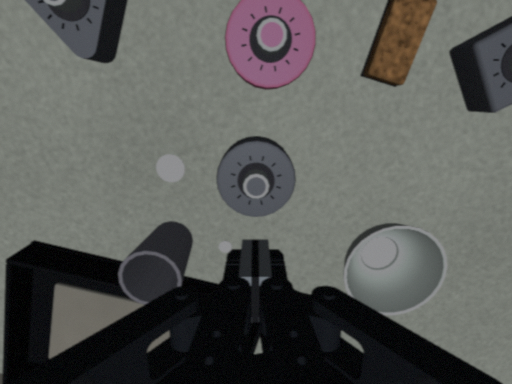

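The cap is at about (256,186), against a predicted (255,189), so the estimate holds to about 2 mm. I'll descend to 75 mm.

>>> jog_arm([
  [[-0.1, 0.1, 2.8], [0, 0, 0], 0],
  [[0, 0, 2.8], [0, 0, 0], 0],
  [[0, 0, 2.8], [0, 0, 0], 0],
  [[0, 0, 2.8], [0, 0, 0], 0],
  [[0, 0, 0], [0, 0, 0], 0],
  [[0, 0, 0], [0, 0, 0], 0],
])

```text
clock: 3.62
position: [602.9, 113.7, 78.8]
ee_rot: [-0.123, 0.992, 0.0, 0.001]
contact_force: [0.5, -0.2, 1.0]
gripper_width: 0.3
```

Run:
```python
from h import *
go([601.5,114,62])
m=eyes.camera_model('wrist')
print(ray('wrist',(256,186),62,m))
im=snap('wrist','w1.png'); print(proj('wrist',[[601.5,114,62]],m))
snap('scene','s1.png')
a=cv2.imread('pics/w1.png')[130:330,150:350];b=cv2.imread('pics/s1.png')[170:270,200:300]
cv2.imwrite('pics/z1.png',np.hstack([cv2.resize(a,(400,400)),cv2.resize(b,(400,400))]))
```

```text
t 3.62 pos [602.9 113.7  78.8] F [ 0.52 -0.19  0.97] w 0.3 z_tool [ 0.002  0.001 -1.   ] vel 0.013
delta tool cm [0.13 0.06 1.68]
[570.67716635 107.16114219  62.        ]
[[254.39272288 238.83955498]]
```

View pics/z1.png

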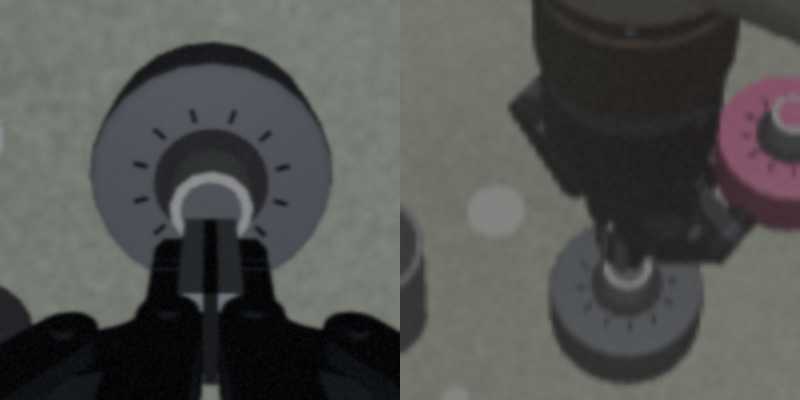

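>>> jog_arm([
  [[0.15, 0, 0.5], [0, 0, 0], 0],
  [[0, 0, 0.5], [0, 0, 0], 0],
  [[0, 0, 0.4], [0, 0, 0], 0],
  [[0, 0, 0.3], [0, 0, 0], 0],
  [[0, 0, 0.2], [0, 0, 0], 0],
  [[0, 0, 0.2], [0, 0, 0], 0],
  [[0, 0, 0], [0, 0, 0], 0],
])

```text
clock: 4.6
position: [600.5, 113.6, 56.4]
ee_rot: [-0.123, 0.992, -0.0, -0.0]
contact_force: [-2.1, -0.5, 3.9]
gripper_width: 0.2
```

>>> jog_arm([
  [[0, 0, 0.2], [0, 0, 0], 0],
  [[0, 0, 0.2], [0, 0, 0], 0],
  [[0, 0, 0.2], [0, 0, 0], 0],
  [[0, 0, 0.2], [0, 0, 0], 0],
  [[0, 0, 0], [0, 0, 0], 0],
])

```text
clock: 5.22
position: [600.6, 113.6, 48.1]
ee_rot: [-0.123, 0.992, -0.0, -0.0]
contact_force: [-2.4, 0.3, 3.8]
gripper_width: -0.1
```

>>> jog_arm([
  [[0, 0, 0.1], [0, 0, 0], 0],
  [[0, 0, 0.1], [0, 0, 0], 0],
  [[0, 0, 0.1], [0, 0, 0], 0],
  [[0, 0, 0], [0, 0, 0], 0],
  [[0, 0, 0], [0, 0, 0], 0],
])

```text
clock: 5.85
position: [600.6, 113.5, 45.7]
ee_rot: [-0.123, 0.992, -0.0, -0.0]
contact_force: [-2.6, -0.4, 6.6]
gripper_width: -0.0
```

>>> jog_arm([
  [[0, 0, 0.1], [0, 0, 0], 0],
  [[0, 0, 0.1], [0, 0, 0], 0],
  [[0, 0, 0], [0, 0, 0], 0],
  [[0, 0, 0], [0, 0, 0], 0],
])

```text
clock: 6.35
position: [600.6, 113.6, 44.2]
ee_rot: [-0.123, 0.992, -0.0, 0.0]
contact_force: [-3.4, -1.3, 9.0]
gripper_width: 0.2
```

>>> jog_arm([
  [[0, 0, -0.3], [0, 0, 0], 0],
  [[0, 0, -0.5], [0, 0, 0], 0],
  [[0, 0, -1.5], [0, 0, 0], 0],
  [[0, 0, -3], [0, 0, 0], 0],
  [[0, 0, -4], [0, 0, 0], 0],
  [[0, 0, -4], [0, 0, 0], 0],
  [[0, 0, 0], [0, 0, 0], 0],
])

```text
clock: 7.22
position: [603.3, 114.4, 181.2]
ee_rot: [-0.123, 0.992, 0.001, 0.005]
contact_force: [-0.4, -0.4, -0.8]
gripper_width: 0.0
```

Run:
```python
from h import *
go([438.5,314.5,180])
m=eyes.camera_model('wrist')
im=snap('wrist','w2.png'); print(proj('wrist',[[601.3,114,49],[601.3,114,62]],m))
```

```text
t 7.22 pos [603.3 114.4 181.2] F [-0.37 -0.41 -0.84] w 0.0 z_tool [ 0.01   0.003 -1.   ] vel 0.071
delta tool cm [11.1  23.42  0.04]
[[253.78033431 182.10630988]
 [253.75147302 186.11783652]]
```

View pics/w2.png

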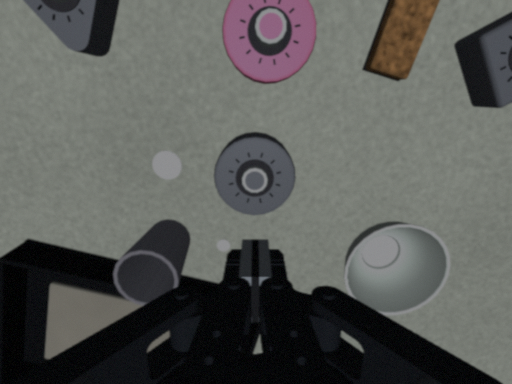

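The round plunger is down: the cap sits at (255,180), where a 49 mm height predicts about 182. Next is the square timer.

>>> jog_arm([
  [[1.6, 3.35, 0], [0, 0, 0], 0],
  [[1.6, 3.35, 0], [0, 0, 0], 0],
  [[1.6, 3.35, 0], [0, 0, 0], 0],
  [[1.6, 3.35, 0], [0, 0, 0], 0],
  [[1.6, 3.35, 0], [0, 0, 0], 0],
  [[1.6, 3.35, 0], [0, 0, 0], 0],
  [[1.5, 3.3, 0], [0, 0, 0], 0],
  [[0, 0, 0], [0, 0, 0], 0],
  [[0, 0, 0], [0, 0, 0], 0],
])

```text
clock: 8.4
position: [435.9, 313.1, 175.6]
ee_rot: [-0.123, 0.992, -0.0, -0.001]
contact_force: [-0.8, -0.6, -0.0]
gripper_width: -0.0
```

Run:
```python
from h import *
go([438,314.3,76])
m=eyes.camera_model('wrist')
im=snap('wrist','w3.png'); print(proj('wrist',[[438,314.3,62]],m))
for d in nets.boxes_of('wrist','square_top'):
        p=np.array(d['position'])*[512,384]; print(p.round(1),round(d['conf'],2),ray('wrist',p,62,m).round(1))
```

```text
t 8.4 pos [435.9 313.1 175.6] F [-0.8  -0.59 -0.02] w -0.0 z_tool [-0.001 -0.001 -1.   ] vel 0.019
delta tool cm [-0.25  0.07  9.96]
[[254.62714857 194.04620158]]
[253.  190.7] 0.61 [435.4 312.1  62. ]
```

View pics/w3.png

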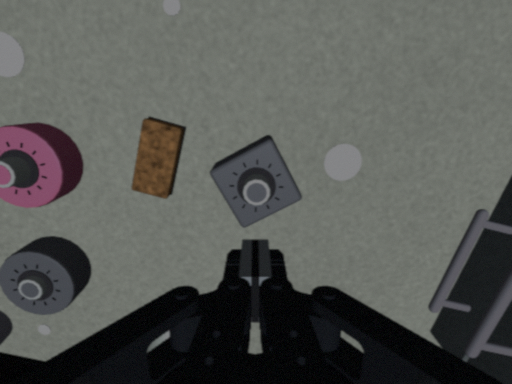

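>>> jog_arm([
  [[-0.15, 0.1, 2.5], [0, 0, 0], 0],
  [[0, 0, 2.5], [0, 0, 0], 0],
  [[0, 0, 2.5], [0, 0, 0], 0],
  [[0, 0, 2.2], [0, 0, 0], 0],
  [[0, 0, 0], [0, 0, 0], 0],
  [[0, 0, 0], [0, 0, 0], 0],
])

```text
clock: 9.25
position: [438.1, 314.9, 80.0]
ee_rot: [-0.122, 0.992, 0.0, 0.001]
contact_force: [0.4, 0.8, 0.4]
gripper_width: -0.1
```

>>> jog_arm([
  [[0.05, 0, 0.5], [0, 0, 0], 0],
  [[0, 0, 0.5], [0, 0, 0], 0],
  [[0, 0, 0.4], [0, 0, 0], 0],
  [[0, 0, 0.3], [0, 0, 0], 0],
  [[0, 0, 0.2], [0, 0, 0], 0],
  [[0, 0, 0.2], [0, 0, 0], 0],
  [[0, 0, 0], [0, 0, 0], 0],
])

```text
clock: 10.12
position: [436.7, 314.7, 58.5]
ee_rot: [-0.123, 0.992, -0.0, -0.0]
contact_force: [-0.8, -0.4, 3.6]
gripper_width: 0.2
```

>>> jog_arm([
  [[0, 0, 0.2], [0, 0, 0], 0],
  [[0, 0, 0.2], [0, 0, 0], 0],
  [[0, 0, 0.2], [0, 0, 0], 0],
  [[0, 0, 0.2], [0, 0, 0], 0],
  [[0, 0, 0.2], [0, 0, 0], 0],
  [[0, 0, 0.1], [0, 0, 0], 0],
  [[0, 0, 0.1], [0, 0, 0], 0],
  [[0, 0, 0], [0, 0, 0], 0],
  [[0, 0, 0], [0, 0, 0], 0],
])

```text
clock: 11.25
position: [436.7, 314.7, 46.4]
ee_rot: [-0.123, 0.992, -0.0, -0.0]
contact_force: [-2.2, -1.5, 5.8]
gripper_width: -0.5
```

>>> jog_arm([
  [[0, 0, 0.1], [0, 0, 0], 0],
  [[0, 0, 0.1], [0, 0, 0], 0],
  [[0, 0, 0], [0, 0, 0], 0],
  [[0, 0, 0], [0, 0, 0], 0],
])

```text
clock: 11.75
position: [436.8, 314.8, 44.9]
ee_rot: [-0.123, 0.992, -0.0, 0.0]
contact_force: [-2.6, -0.5, 8.0]
gripper_width: 0.1
```

>>> jog_arm([
  [[0, 0, -0.3], [0, 0, 0], 0],
  [[0, 0, -0.5], [0, 0, 0], 0],
  [[0, 0, -1.5], [0, 0, 0], 0],
  [[0, 0, -3], [0, 0, 0], 0],
  [[0, 0, -4], [0, 0, 0], 0],
  [[0, 0, -4], [0, 0, 0], 0],
  [[0, 0, 0], [0, 0, 0], 0],
  [[0, 0, 0], [0, 0, 0], 0],
])

```text
clock: 12.75
position: [436.4, 314.5, 177.3]
ee_rot: [-0.122, 0.992, 0.0, -0.0]
contact_force: [-0.2, 0.6, 0.8]
gripper_width: -0.3
```

Run:
```python
from h import *
go([485.5,-77,180])
m=eyes.camera_model('wrist')
im=snap('wrist','w4.png'); print(proj('wrist',[[437,314.5,49],[437,314.5,62]],m))
```

```text
t 12.75 pos [436.4 314.5 177.3] F [-0.19  0.64  0.81] w -0.3 z_tool [-0.  0. -1.] vel 0.021
delta tool cm [  4.75 -39.17  -0.29]
[[253.65823829 187.31180573]
 [253.61486265 191.45528274]]
```

View pics/w4.png

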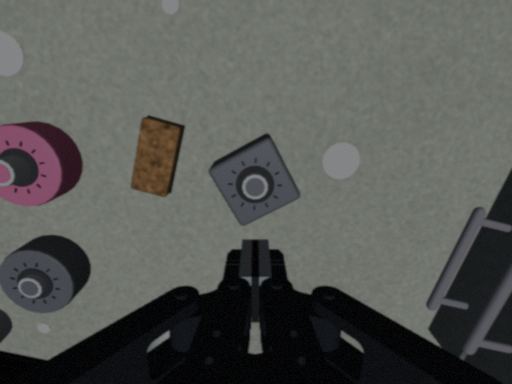

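The square plunger is down, with its cap at (255,186), and the housing hasn't moved. Next is the tri timer.

>>> jog_arm([
  [[0.5, -4, 0], [0, 0, 0], 0],
  [[0.5, -4, 0], [0, 0, 0], 0],
  [[0.5, -4, 0], [0, 0, 0], 0],
  [[0.5, -4, 0], [0, 0, 0], 0],
  [[0.5, -4, 0], [0, 0, 0], 0],
  [[0.5, -4, 0], [0, 0, 0], 0],
  [[0.5, -4, 0], [0, 0, 0], 0],
  [[0.5, -4, 0], [0, 0, 0], 0],
  [[0.5, -4, 0], [0, 0, 0], 0],
  [[0.25, -3.2, 0], [0, 0, 0], 0],
])

```text
clock: 14.05
position: [485.3, -78.6, 176.0]
ee_rot: [-0.122, 0.993, 0.0, -0.002]
contact_force: [-0.5, -1.1, 0.7]
gripper_width: -0.1
```

>>> jog_arm([
  [[0, 0, 0], [0, 0, 0], 0],
  [[0, 0, 0], [0, 0, 0], 0],
])

```text
clock: 14.3
position: [485.5, -76.8, 176.4]
ee_rot: [-0.122, 0.992, 0.0, -0.001]
contact_force: [0.2, -0.3, -0.6]
gripper_width: 0.2
```

Run:
```python
from h import *
go([485.5,-77,76])
m=eyes.camera_model('wrist')
im=snap('wrist','w5.png'); print(proj('wrist',[[485.5,-77,62]],m))
for d in nets.boxes_of('wrist','tri_top'):
        p=np.array(d['position'])*[512,384]; print(p.round(1),round(d['conf'],2),ray('wrist',p,62,m).round(1))
```

```text
t 14.3 pos [485.5 -76.8 176.4] F [ 0.21 -0.31 -0.63] w 0.2 z_tool [-0.002 -0.    -1.   ] vel 0.019
delta tool cm [-0.02 -0.02 10.04]
[[253.59743779 191.27461193]]
[322.3  34.6] 0.86 [352.6 -56.7  62. ]
[254.  187.9] 0.78 [482.4 -77.4  62. ]
```

View pics/w5.png

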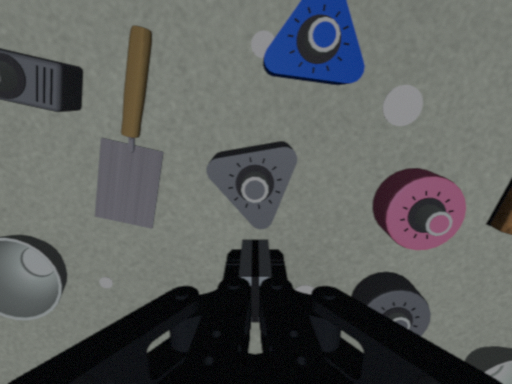

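>>> jog_arm([
  [[0.1, 0, 2.5], [0, 0, 0], 0],
  [[0, 0, 2.5], [0, 0, 0], 0],
  [[0, 0, 2.5], [0, 0, 0], 0],
  [[0, 0, 2.2], [0, 0, 0], 0],
  [[0, 0, 0], [0, 0, 0], 0],
  [[0, 0, 0], [0, 0, 0], 0],
])

```text
clock: 15.15
position: [485.8, -76.7, 81.1]
ee_rot: [-0.123, 0.992, -0.0, 0.001]
contact_force: [-0.2, 0.3, -0.5]
gripper_width: -0.3
```

>>> jog_arm([
  [[0, 0, 0.5], [0, 0, 0], 0],
  [[0, 0, 0.5], [0, 0, 0], 0],
  [[0, 0, 0.4], [0, 0, 0], 0],
  [[0, 0, 0.3], [0, 0, 0], 0],
  [[0, 0, 0.2], [0, 0, 0], 0],
  [[0, 0, 0], [0, 0, 0], 0],
])

```text
clock: 15.9
position: [485.0, -77.3, 61.2]
ee_rot: [-0.123, 0.992, -0.0, -0.0]
contact_force: [-0.7, 1.1, -0.2]
gripper_width: -0.3
```

>>> jog_arm([
  [[0, 0, 0.2], [0, 0, 0], 0],
  [[0, 0, 0.2], [0, 0, 0], 0],
  [[0, 0, 0.2], [0, 0, 0], 0],
  [[0, 0, 0.2], [0, 0, 0], 0],
  [[0, 0, 0.2], [0, 0, 0], 0],
  [[0, 0, 0.2], [0, 0, 0], 0],
  [[0, 0, 0.1], [0, 0, 0], 0],
  [[0, 0, 0.1], [0, 0, 0], 0],
  [[0, 0, 0], [0, 0, 0], 0],
  [[0, 0, 0], [0, 0, 0], 0],
])

```text
clock: 17.15
position: [485.2, -77.3, 47.4]
ee_rot: [-0.123, 0.992, -0.0, 0.0]
contact_force: [-0.7, -0.5, 3.8]
gripper_width: -0.2
```

>>> jog_arm([
  [[0, 0, 0.1], [0, 0, 0], 0],
  [[0, 0, 0.1], [0, 0, 0], 0],
  [[0, 0, 0.1], [0, 0, 0], 0],
  [[0, 0, 0], [0, 0, 0], 0],
  [[0, 0, 0], [0, 0, 0], 0],
])

```text
clock: 17.77
position: [485.2, -77.3, 44.8]
ee_rot: [-0.123, 0.992, -0.0, 0.0]
contact_force: [-1.0, -0.8, 7.9]
gripper_width: -0.0
```

>>> jog_arm([
  [[0, 0, -0.3], [0, 0, 0], 0],
  [[0, 0, -0.5], [0, 0, 0], 0],
  [[0, 0, -1.5], [0, 0, 0], 0],
  [[0, 0, -3], [0, 0, 0], 0],
  [[0, 0, -4], [0, 0, 0], 0],
  [[0, 0, -4], [0, 0, 0], 0],
  [[0, 0, 0], [0, 0, 0], 0],
  [[0, 0, 0], [0, 0, 0], 0],
])

```text
clock: 18.77
position: [484.2, -77.1, 176.4]
ee_rot: [-0.122, 0.992, 0.0, -0.001]
contact_force: [0.2, 0.5, -0.4]
gripper_width: 0.1
```

Run:
```python
from h import *
go([152,-606,250])
m=eyes.camera_model('wrist')
im=snap('wrist','w6.png'); print(proj('wrist',[[484.5,-77,49],[484.5,-77,62]],m))
```

```text
t 18.77 pos [484.2 -77.1 176.4] F [ 0.25  0.5  -0.38] w 0.1 z_tool [-0.002  0.001 -1.   ] vel 0.017
delta tool cm [ 45.08 -43.23  -7.33]
[[253.77883913 187.43340556]
 [253.74929146 191.5792926 ]]
```

View pics/w6.png

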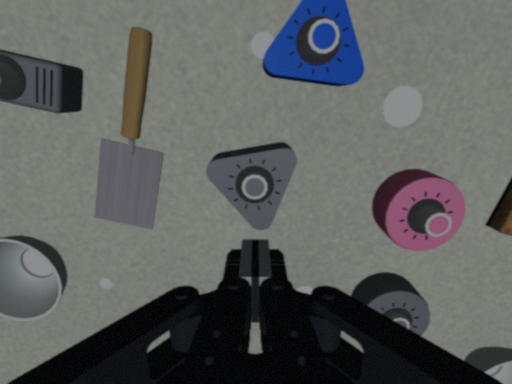

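>>> jog_arm([
  [[3.4, -3.3, -0.8], [0, 0, 0], 0],
  [[3.4, -3.3, -0.8], [0, 0, 0], 0],
  [[3.4, -3.3, -0.8], [0, 0, 0], 0],
  [[3.4, -3.3, -0.8], [0, 0, 0], 0],
  [[3.4, -3.3, -0.8], [0, 0, 0], 0],
  [[3.4, -3.3, -0.8], [0, 0, 0], 0],
  [[3.4, -3.3, -0.8], [0, 0, 0], 0],
  [[3.4, -3.3, 0], [0, 0, 0], 0],
  [[3.4, -3.3, 0], [0, 0, 0], 0],
  [[3.4, -3.3, 0], [0, 0, 0], 0],
])

```text
clock: 20.08
position: [234.3, -480.8, 231.5]
ee_rot: [-0.122, 0.992, 0.001, -0.001]
contact_force: [0.9, -0.8, 0.2]
gripper_width: -0.2
```

>>> jog_arm([
  [[3.4, -3.3, 0], [0, 0, 0], 0],
  [[3.4, -3.3, 0], [0, 0, 0], 0],
  [[0, 0, 0], [0, 0, 0], 0],
  [[0, 0, 0], [0, 0, 0], 0],
])

```text
clock: 20.58
position: [185.5, -559.8, 231.6]
ee_rot: [-0.122, 0.992, 0.002, -0.001]
contact_force: [0.4, 0.5, 0.0]
gripper_width: 0.2
```

Run:
```python
from h import *
go([152,-606,250])
snap('top','top1.png');snap('scene','scene1.png')
t=cv2.imread('pics/top1.png');s=cv2.imread('pics/scene1.png');t0=cv2.imread('pics/top0.png')
T=[(200,161),(109,230),(281,213)];S=[(256,239),(387,269),(246,153)]
rows=[]
for im,L in((t,T),(s,S)):
    rows.append(np.hstack([cv2.resize(im[y-22:y+22,x-22:x+22],None,fx=6,fy=6,interpolation=cv2.INTER_NEAREST) for x,y in L]))
cv2.imwrite('pics/z2.png',np.vstack(rows))
d=cv2.absdiff(t,t0).max(2); d[d<40]=0; cv2.imwrite('pics/diff.png',np.hstack([d]))
n,l,st,c=cv2.connectedComponentsWithStats((d>0).astype('uint8'));print([(c[i].round().tolist(),int(st[i,4])) for i in range(1,n) if st[i,4]>3])
```

```text
t 20.57 pos [ 185.5 -559.8  231.6] F [0.35 0.55 0.03] w 0.2 z_tool [-0.001  0.003 -1.   ] vel 0.023
delta tool cm [ 4.37 -3.66 -1.85]
[([197.0, 158.0], 16), ([202.0, 164.0], 13), ([284.0, 210.0], 4), ([106.0, 230.0], 22), ([113.0, 229.0], 29), ([226.0, 374.0], 85), ([208.0, 374.0], 17), ([234.0, 382.0], 25)]
```

View pics/z2.png

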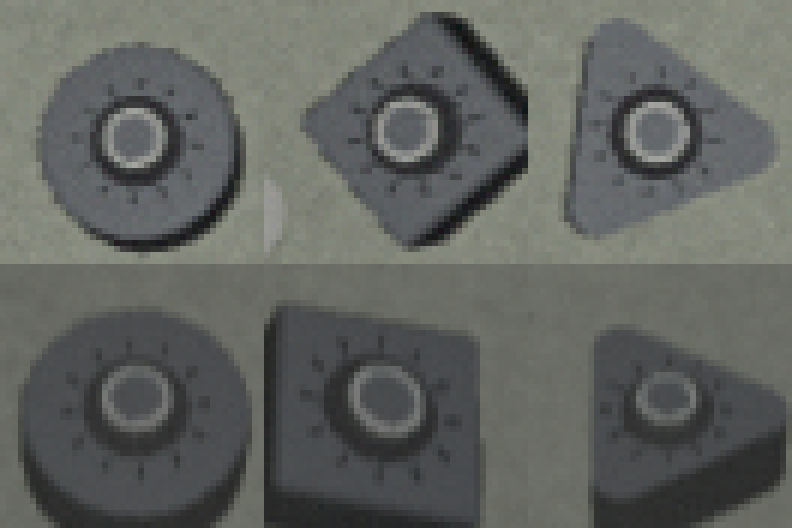

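```bash
python3 -c "
from h import *
print(arm.job_done())"
```

```text
the job is handed in; nothing more can be done
None
```

I pressed the round, square and three-cornered timers' plungers fully down, in that order, with closed fingertips, and handed the job in at about 20.7 s.

- **Pressing:** the highest downward force read at rest was 9.0 N on the round timer, 8.0 N on the square and 7.9 N on the three-cornered. The tip heights were 44–45 mm. Allowing for the sprung cap, that puts each released cap at about 49 mm, which is fully down.
- **Final pictures:** all three caps look low, and the top camera shows no change on the table except at those three plungers. The only other change is at the robot's base, where the arm itself moved. The long timer, the pink and blue look-alikes and the other items did not move.
- **At the end:** the arm is clear of everything, at 232 mm height off to the side, with contact force near zero.
- **Disagreements:** before pressing, the top and scene cameras differed by 3–4 mm in x. I settled it with the wrist camera, within about 2 mm. During pressing there was also a small sideways force reading, up to about 3.5 N on the round timer, but no housing shifted.

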